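# Stand a jar on the stirrer and set its click-stop speed knob

## Task

Set the open jar up for stirring: stand the jar that has no lid, with the white stir bar inside it, upright in the middle of the stirrer's top plate, setting it down gently. Only then, so that the bar is not thrown, bring the speed knob (the right-hand one of the two, beside the rocker switch) up to exactly the fourth click clockwise from its off stop; it was left somewhere between the stop and the second click. Leave the heat knob on the left, the capped jars and the timer as they are.

Things in the scene. Friction and masses are not known exactly. Their poses are not given: they have to be found in the camera images.
- stirrer: hotplate stirrer, white housing 262 (x) x 170 (y) x 104 mm, square top plate, fixed to the bench. Origin: centre of its underside. Its -x is its front (dark sloping control panel), +y its left side seen from the robot, z up; turned clockwise from above by 0.12 to 0.45 rad. The panel slopes 28 degrees; its outward normal, the axis of both knobs, is (-0.471, 0, 0.882) in the stirrer's axes.
- plate_centre (a point): centre of the upper face of the stirrer's top plate (flat, 150 x 150 mm, 103.5 mm above the bench; rounded edges). Fixed to the stirrer, axes as the stirrer's.
- stir_knob_centre (a point): on the axis of the speed knob, half-way up it, 8.5 mm out from the panel. Right-hand black knob seen from the robot, white pointer line; round, 29 mm across at the panel, 23 mm at the top, standing 16 mm out of the panel. The red rocker switch begins 32 mm to its right; the heat knob's axis is 73 mm to its left. Most finger room is up and down the slope. This point does not turn.
- stirrer_knob_1 (a joint): angle of the speed knob, rad: 0 at the solid off stop, growing clockwise as seen facing the panel, to 4.89. Click stops every 20 degrees (0.349 rad; fourth at 1.396): a sprung ball between the pins of an index wheel. About 0.09 N m starts it out of a notch; past half-way it pulls itself into the next, and let go it settles in the nearest. Drag about 0.05 N m at 1 rad/s.
- heat_knob_centre (a point): point on the axis of the heat knob, half-way up, the same shape and size as the speed knob, on its left. To be left alone; it turns easily. Fixed to the stirrer.
- heat_knob_rim (a point): a point that turns with the heat knob, 12 mm from its axis; it shows whether that knob has been turned.
- open_jar_centre (a point): centre of the open jar, half-way up: 48 mm above its underside, on its axis; z along the jar's axis. Clear glass, 63 mm across, 96 mm high, narrowing a little below its open mouth, no lid, 60 to 105 g. Grasp it round the body from above.
- stir_bar: white capsule-shaped stir bar, 24 mm long and 8 mm thick, 10 g, lying loose on the floor of the open jar (the floor is about 7 mm above the jar's underside). Origin: middle of its underside as built; it may roll.
- capped_jar_0_centre (a point): centre, 49 mm up, of a jar of the same kind (63 mm across, 98 mm high) with a white screw lid on. Loose; to be left alone.
- capped_jar_1_centre (a point): centre, 49 mm up, of the other jar with a white screw lid on (63 mm across, 98 mm high). Loose; to be left alone.
- lab_timer: white lab timer standing upright, 22 (x) x 62 (y) x 68 mm. Origin: centre of its underside. Loose; to be left alone.
There are look-alikes about, which are no part of the job. What is shaped like the part that bears open_jar_centre but red is not meant.

How it is judged (in metres and radians):
On the way, in this order (a step that is already met when the one before it is completed fails the run):
1. the open jar stands upright in the middle of the stirrer's plate and is let go, while the speed knob is still at its second click or below (horizontal distance between open_jar_centre and plate_centre below 0.03 m and z of open_jar_centre in the frame of plate_centre between 0.04 and 0.056 m and angle between open_jar_centre's own z axis and vertical below 0.1 rad and contact force between the fingers and open_jar below 0.1 N and value of joint stirrer_knob_1 below 0.873 rad), for 0.2 s.
2. the speed knob is at its fourth click from the off stop (value of joint stirrer_knob_1 between 1.257 and 1.536 rad), for 0.2 s.
At the end, for the whole second after the job is handed in: the open jar stands upright (within about 6 degrees) on the plate, its axis within 30 mm of the plate's middle, at rest and let go, with the stir bar in it; the speed knob rests in its fourth click from the off stop (1.396 rad, give or take 0.4 of a click) (all of step 2 and horizontal distance between open_jar_centre and plate_centre below 0.03 m and z of open_jar_centre in the frame of plate_centre between 0.04 and 0.056 m and angle between open_jar_centre's own z axis and vertical below 0.1 rad and contact force between the fingers and open_jar below 0.1 N and horizontal distance between stir_bar and open_jar_centre below 0.025 m and z of stir_bar in the frame of open_jar_centre below 0 m and velocity of joint stirrer_knob_1 between -0.1 and 0.1 rad/s and linear speed of open_jar below 0.03 m/s); the robot touches nothing.
It fails at once if the heat knob is turned by more than about 20 degrees (distance of heat_knob_rim from where it was at the start of the episode above 0.004 m).
It fails at once if a capped jar is pushed more than 3 cm out of its place (distance of capped_jar_0_centre from where it was at the start of the episode above 0.03 m).
It fails at once if a capped jar is pushed more than 3 cm out of its place (distance of capped_jar_1_centre from where it was at the start of the episode above 0.03 m).
It fails at once if the timer is pushed more than 3 cm out of its place (distance of lab_timer from where it was at the start of the episode above 0.03 m).
It fails at once if the open jar is dropped: let go, it falls more than about 1 cm (contact force between the fingers and open_jar below 0.05 N and linear speed of open_jar above 0.45 m/s).
It also fails if it takes over 58 s, if anything falls off the work surface, if the arm or the gripper's body presses on something with over 40 N, if the wrist force passes 120 N, or if a joint passes its speed limit or range.

## Robot

A 6-joint arm with a two-finger parallel gripper is mounted at the origin on a cart in front of the work surface, level with it; the furniture and walls round the work are solid. World frame = base frame: x ahead of the robot, y to its left, z up, the work surface at z = 0. Lengths are in mm, angles in rad, forces in N, time in s.
With the tool pointing down it reaches from about 350 to 875 mm from the base axis. Payload 4.2 kg.
Tool frame: the origin (TCP) lies between the finger pads; the fingertips stand 11 mm ahead of it and the grasp point (between the pads) lies 8 mm behind it; z points along the fingers, y is the direction in which the jaws open and shut (so a half turn about z gives the same grasp; the last joint's range is limited). The gripper opens to 85 mm and grips with 20 to 120 N. Pads are 22 mm wide; open, the fingers measure 114 mm over their backs; the gripper's body (76 mm by 85 mm) begins 54 mm behind the grasp point. The pads swing forward as they close: fully open they stand 13 mm farther back than shut.
Start: joints at [-0.877, 0.385, 0.008, 0, -1.194, -0.259], TCP at [263.28, -566.818, 242.312] pointing down, gripper open.
Joint ranges: [-3.14, 3.14], [-1.21, 2.06], [-1.07, 1.41], [-3.16, 2.05], [-2.99, -0.16], [-3.1, 3.1]. Speed limits (rad/s): [2.79, 2.79, 3.14, 3.14, 3.14, 3.14].

## Interface

Orientations are given as a unit quaternion [x, y, z, w].
In Python, from bench import * gives the robot as it stands. The module is installed in compiled form; this text tells all that it offers.
- The arm moves only by the tool drive_tool, never from a script. Its argument "increments" is a list of rows, each a list of 3 entries, a list of its own where there are three numbers: the gripper command: -1 is shut, 1 is fully open, values between are in proportion, then the shift along the tool's x, y, z scaled (see below), then the turn about the tool's z scaled (see below). In form: [[hand, [tx, ty, tz], turn], ...]. A call has 1 to 20 rows; each row shifts and turns the commanded pose from where the row before left it, along the tool's axes as they then stand; what a row does not reach is not made up. The controller multiplies each number of a shift by 0.3 m and each number of a turn by 2 rad. A row lasts 1/8 s, in which the tool goes at most 62.5 mm and 10.7 degrees, less where a joint would pass 70% of its speed; a pose out of reach is approached as far as the arm can. A call with a number of a shift or a turn outside -1 to 1 is refused whole. A call with a gripper value outside its range is refused whole. The fingers move at their own pace and stop on an object; the grip force is fixed at half the most. Time passes only in rows, so rows that do not move let the fingers close. It gives the time, the measured TCP pose, the force and the opening at its end, in the units of the state.
- read_state(): the state, without advancing time (a new reading comes with each control period).
- get_image(name): name is "scene" or "side" or "wrist"; returns the picture (480x640x3 uint8, red, green, blue); there is no depth.
- calibration(name): a dict with "fovy" (degrees; the focal length in pixels is half the picture's height over the tangent of half this angle, whatever the lens; pixels are square), "cx", "cy" (the principal point, pixels), "R" (3x3) and "t" (3): a world point X has camera coordinates R X + t. Camera axes: x right, y down, z forward; pixel columns grow to the right and rows downward; lengths in mm; the calibration is good to about 2 mm. A picture is of the moment at which its call begins: read the wrist's pose just before it. calibration takes no time and is no camera call; for the wrist camera it gives the pose at the moment of the call.
- job_done(): hands the job in, once; it reports no verdict.
The state is a dict: "clock": time; "joints": joint angles; "joint_vel": joint speeds; "joint_efforts": joint torques, N m; "position": TCP position; "ee_rot": TCP orientation; "contact_force": force on the tool from outside, world axes, zero at the start; "wrist_torque": the same for the moment, N m; "gripper_width": finger opening in mm.
Only numpy, scipy, OpenCV 4.12 (cv2) and the standard library are available. Lean on these libraries where they do the work, as an engineer would, in place of code of your own. Each camera call takes 0.05 s, during which the arm holds its last target.

## Working session

There is one attempt and no reset: what is moved stays moved. The work goes in short steps, Python scripts to look and compute and a tool call to move; the robot and the scene stay as the last step left them, time stands still between calls to the robot, and variables do not carry over. Pictures are saved under pics/ and viewed, and the job is handed in when it is done.

Besides the shell and the picture viewer there is one more tool, called in YAML: its name, and indented under it one key for each argument. drive_tool: Moves the arm, as the interface text tells. Shifts and turns lie within -1 to 1; 1 stands for 0.3 m of shift or 2 rad of turn. Its arguments: {"type":"object","properties":{"increments":{"type":"array"}},"required":["increments"]}

```bash
mkdir -p pics
python3 - <<'E'
from bench import *
import cv2, numpy as np
s=read_state(); print({k:np.round(v,3).tolist() for k,v in s.items()})
for n in ["scene","side","wrist"]:
    im=get_image(n); cv2.imwrite(f"pics/{n}0.png",im[:,:,::-1])
    c=calibration(n); print(n,c)
E
```

```text
{'clock': 0.0, 'joints': [-0.877, 0.386, 0.007, -0.0, -1.194, -0.259], 'joint_vel': [0.0, 0.002, -0.002, -0.001, 0.001, 0.003], 'joint_efforts': [0.001, -39.229, 18.84, 4.186, -0.005, 0.0], 'position': [263.054, -566.346, 241.214], 'ee_rot': [-0.216, 0.976, 0.001, -0.0], 'contact_force': [0.302, -0.478, -0.111], 'wrist_torque': [-0.001, 0.055, 0.023], 'gripper_width': 85.456}
scene {'fovy': 50.473939318861554, 'cx': 319.70289239534156, 'cy': 245.10960182334884, 'R': array([[-0.81380176, -0.58095445,  0.0147858 ],
       [-0.24704599,  0.32280906, -0.91365343],
       [ 0.52601803, -0.74718554, -0.40622505]]), 't': array([438.71798144, 210.9588789 , 884.95553199])}
side {'fovy': 44.51199755637369, 'cx': 321.96936408676163, 'cy': 249.02813430173177, 'R': array([[ 0.86618273, -0.49965098,  0.00873949],
       [-0.30864317, -0.54864688, -0.77699807],
       [ 0.39302274,  0.67032492, -0.62944231]]), 't': array([-494.08449577,  222.64956445, 1446.16875071])}
wrist {'fovy': 71.91810935250935, 'cx': 317.82022606684103, 'cy': 239.5184587334101, 'R': array([[-0.42156758,  0.90679611,  0.00126294],
       [ 0.87477671,  0.40631421,  0.26395923],
       [ 0.23884405,  0.11238144, -0.96453301]]), 't': array([623.9402664 , -34.04876539, 378.23932795])}
```

View pics/scene0.png

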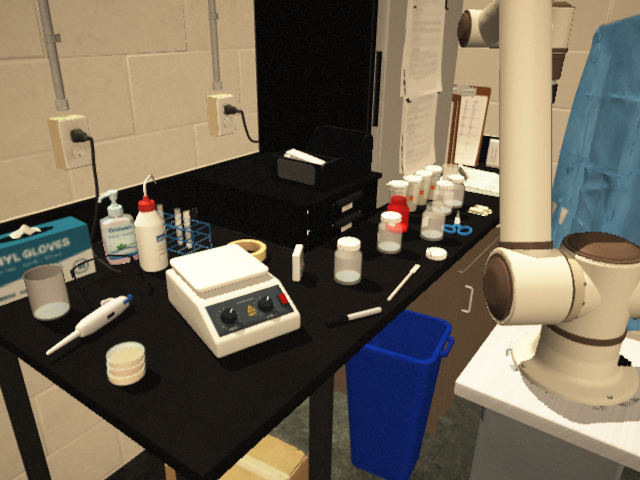

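View pics/side0.png

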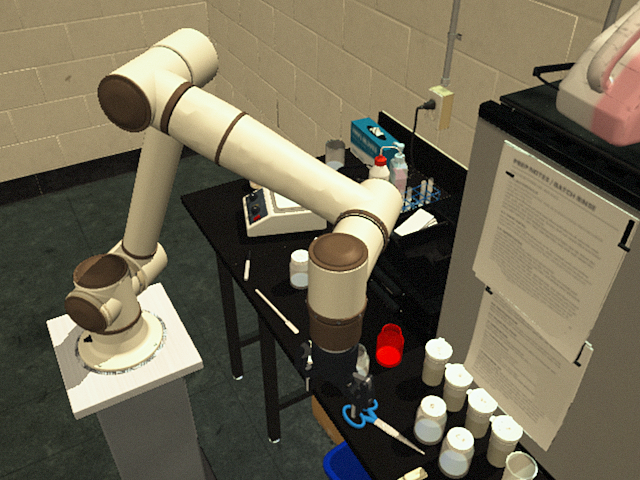

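View pics/wrist0.png

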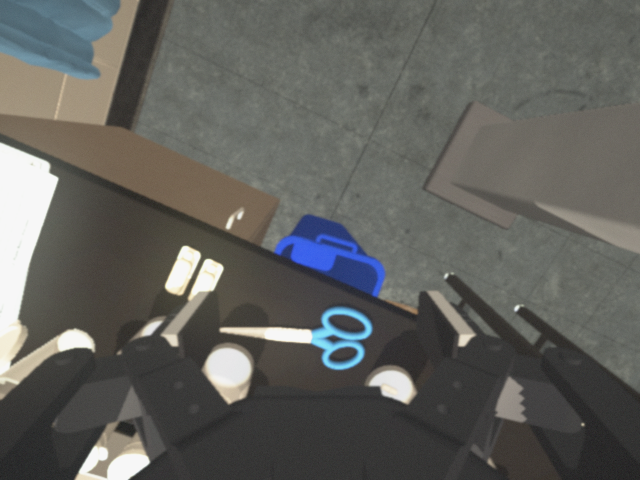

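Run:
```python
import cv2
a=cv2.imread("pics/scene0.png"); cv2.imwrite("pics/c1.png",cv2.resize(a[150:300,320:510],None,fx=4,fy=4,interpolation=3))
a=cv2.imread("pics/side0.png"); cv2.imwrite("pics/c2.png",cv2.resize(a[310:480,300:550],None,fx=3.2,fy=3.2,interpolation=3))
```

```text
(no output)
```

View pics/c1.png

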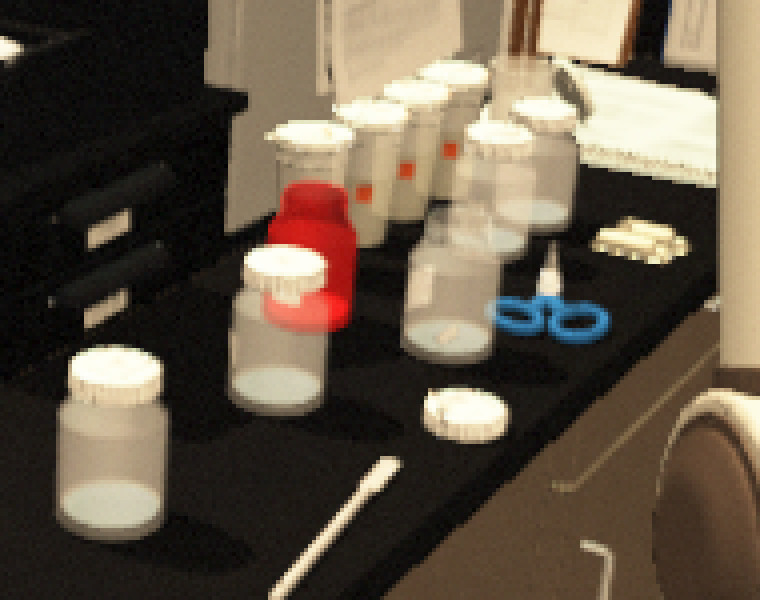

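View pics/c2.png

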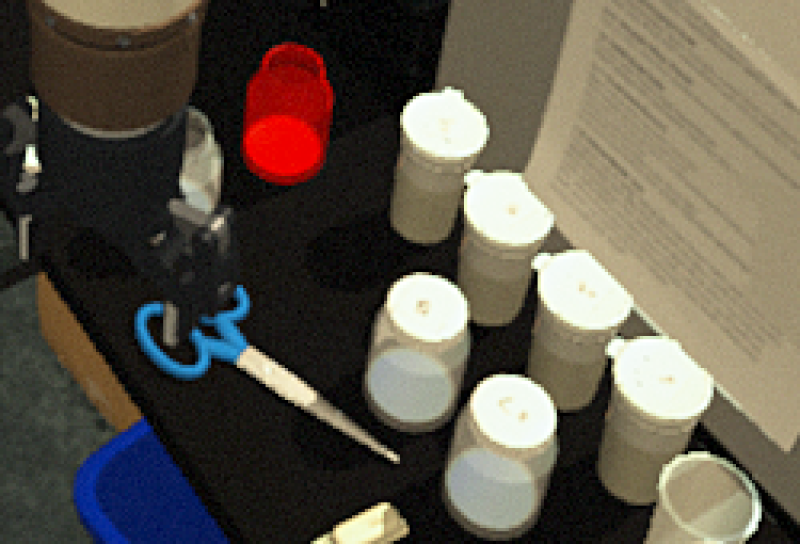

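The open jar candidates in scene are: (348,260) white-lidded, (390,232) white-lidded, (398,210) red and open, and (432,222) clear, open, with a white bar on its floor. The jars at (445,200) and (455,190) have lids. The enlarged crop confirms (432,222) as the one meant. Next I locate it and the stirrer.

```bash
cat > h.py <<'E'
import numpy as np, cv2
from scipy.spatial.transform import Rotation as Ro
def cam(c):
    f=240/np.tan(np.radians(c["fovy"])/2); R=np.array(c["R"]);t=np.array(c["t"])
    return f,c["cx"],c["cy"],R,t
def ray(c,u,v):
    f,cx,cy,R,t=cam(c); d=R.T@np.array([(u-cx)/f,(v-cy)/f,1]); return -R.T@t,d/np.linalg.norm(d)
def plane(c,u,v,z):
    o,d=ray(c,u,v); return o+d*(z-o[2])/d[2]
def proj(c,X):
    f,cx,cy,R,t=cam(c); p=R@np.array(X,float)+t; return np.array([f*p[0]/p[2]+cx,f*p[1]/p[2]+cy])
def tri(rs):
    A=np.zeros((3,3));b=np.zeros(3)
    for o,d in rs:
        P=np.eye(3)-np.outer(d,d);A+=P;b+=P@o
    X=np.linalg.solve(A,b)
    return X,[np.linalg.norm((np.eye(3)-np.outer(d,d))@(X-o)) for o,d in rs]
E
python3 - <<'E'
from bench import *
from h import *
c=calibration("scene"); w=calibration("wrist"); sd=calibration("side")
print("jar floor z7",plane(c,320+449/4,150+337/4,7))
print("mouth z96",plane(c,320+465/4,150+220/4,92))
for n,u,v in [("capA",320+110/4,150+505/4),("capB",320+278/4,150+387/4),("red",320+313/4,150+307/4),("lid",436,253)]:
    print(n,plane(c,u,v,7))
j=plane(c,320+449/4,150+337/4,7)
print("proj wrist",proj(w,j),"side",proj(sd,j),proj(w,[j[0],j[1],96]))
print(-w["R"].T@w["t"]); s=read_state(); print(Ro.from_quat(s["ee_rot"]).as_matrix().round(3))
a=cv2.imread("pics/scene0.png"); cv2.imwrite("pics/c3.png",cv2.resize(a[230:370,150:320],None,fx=4.2,fy=4.2,interpolation=3))
E
```

```text
jar floor z7 [ 437.34147264 -391.82295862    7.        ]
mouth z96 [ 436.2495319 -393.9123358   92.       ]
capA [488.44732145 -38.6202646    7.        ]
capB [ 491.02515847 -244.7094439     7.        ]
red [ 538.1327757  -384.06899761    7.        ]
lid [ 378.14149032 -282.28576019    7.        ]
proj wrist [382.37320859 385.94955683] side [356.94403777 378.0416261 ] [398.493314  444.7303716]
[ 202.47784496 -594.45918704  373.02380743]
[[-0.907 -0.421 -0.001]
 [-0.421  0.907  0.001]
 [ 0.     0.002 -1.   ]]
```

View pics/c3.png

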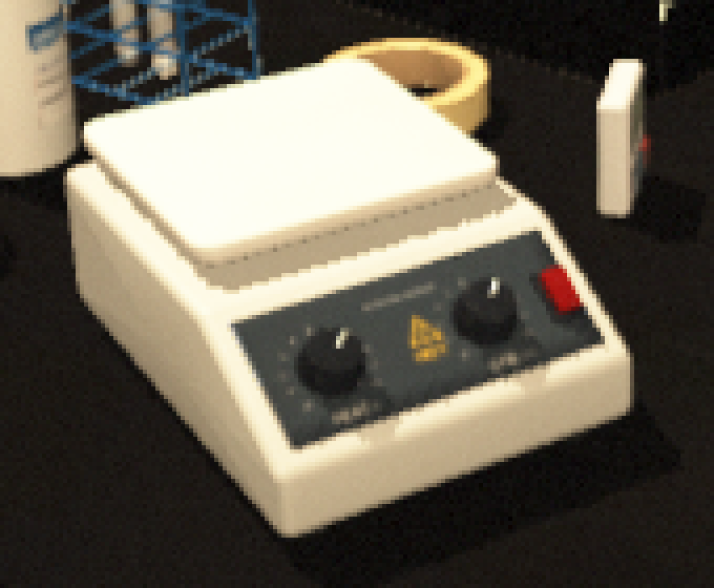

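drive_tool:
  increments:
    - [1,[-0.15,0.047,0],0]
    - [1,[-0.15,0.047,0],0]
    - [1,[-0.15,0.047,0],0]
    - [1,[-0.14,0.047,0],0]
    - [1,[0,0,0],0.072]
    - [1,[0,0,0],0.072]
    - [1,[0,0,0],0.073]
    - [1,[0,0,0],0]

```text
clock: 1.15
position: [399.9, -440.9, 242.0]
ee_rot: [-0.001, 1.0, 0.0, -0.0]
contact_force: [0.2, -0.3, -0.3]
gripper_width: 84.9
```

Run:
```python
from bench import *
from h import *
s=read_state(); w=calibration("wrist"); im=get_image("wrist")[:,:,::-1]; cv2.imwrite("pics/w1.png",im)
np.save("w1.npy",w,allow_pickle=True)
print(s["clock"],s["position"],Ro.from_quat(s["ee_rot"]).as_matrix().round(3).tolist(),s["joints"])
for z in (7,96): print(proj(w,[437,-392,z]))
im=get_image("side")[:,:,::-1]; cv2.imwrite("pics/s1.png",im)
```

```text
1.15 [ 399.94992844 -440.92596798  241.9568147 ] [[-1.0, -0.003, -0.001], [-0.003, 1.0, 0.001], [0.001, 0.001, -1.0]] [-5.62384075e-01  3.34919669e-01 -6.81140404e-02 -1.43308770e-04
 -1.16852082e+00 -1.00584863e+00]
[359.93601797 242.73367523]
[372.1667586  269.98493404]
```

View pics/w1.png

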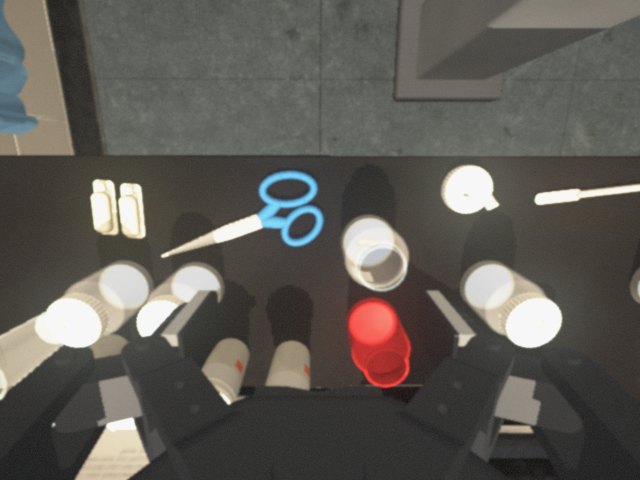

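View pics/s1.png

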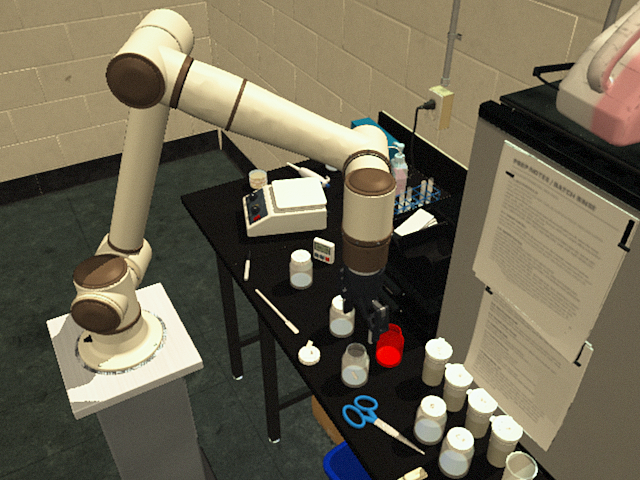

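Run:
```python
import cv2
a=cv2.imread("pics/w1.png")[195:305,320:430];b=cv2.imread("pics/s1.png")[330:400,320:390]
c=cv2.imread("pics/scene0.png")[190:260,395:465]
import numpy as np
o=[cv2.resize(x,(400,400),interpolation=cv2.INTER_CUBIC) for x in (a,b,c)]
cv2.imwrite("pics/z1.png",np.hstack(o[:2])); cv2.imwrite("pics/z2.png",o[2])
```

```text
(no output)
```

View pics/z1.png

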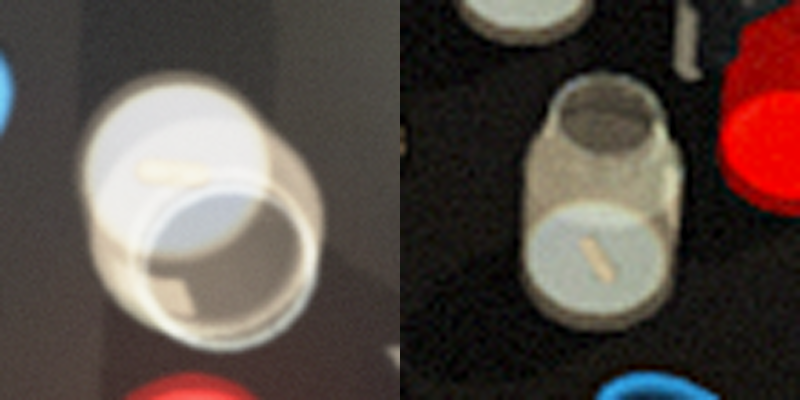

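View pics/z2.png

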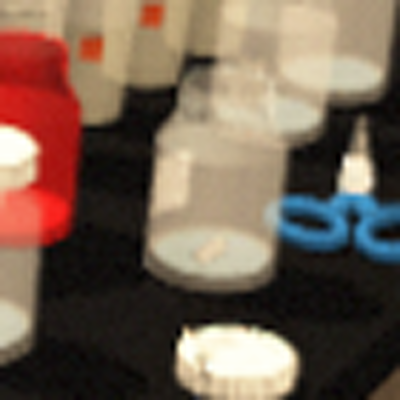

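Run:
```python
from bench import *
from h import *
w=np.load("w1.npy",allow_pickle=True).item(); c=calibration("scene"); sd=calibration("side")
for n,W,S,C in [("floor",(368.7,240.7),(354.5,375.5),(432.3,234.5)),("mouth",(383.3,267.1),(356.4,350.5),(435,205))]:
    rs=[ray(w,*W),ray(sd,*S),ray(c,*C)]
    print(n,tri(rs),tri(rs[:2])[0],tri([rs[0],rs[2]])[0],tri(rs[1:])[0])
    z=7 if n=="floor" else 96
    print([plane(k,*p,z).round(1).tolist() for k,p in ((w,W),(sd,S),(c,C))])
```

```text
floor (array([ 434.30589849, -383.57093799,    9.67159169]), [np.float64(1.237363224654196), np.float64(1.2957800555966459), np.float64(0.46473886259440483)]) [ 435.65269778 -382.2445372     6.44225545] [ 433.52361617 -382.57519041   10.34996838] [ 434.69422861 -384.73448409    9.58406264]
[[434.5, -382.0, 7.0], [436.4, -382.8, 7.0], [436.5, -390.2, 7.0]]
mouth (array([ 435.43902767, -382.96014087,   94.89528647]), [np.float64(1.2565462087168275), np.float64(1.1908753308292632), np.float64(0.32622300441692553)]) [ 436.87301775 -381.44744501   91.40946066] [ 434.72870024 -382.02378952   95.49844415] [ 435.95061373 -384.07067976   94.89582393]
[[434.2, -382.2, 96.0], [435.5, -384.8, 96.0], [434.6, -380.9, 96.0]]
```

drive_tool:
  increments:
    - [1,[-0.058,0.096,0],0]
    - [1,[-0.059,0.097,0.03],0]
    - [1,[0,0,0.18],0]
    - [1,[0,0,0.18],0]
    - [1,[0,0,0],0]

```text
clock: 1.88
position: [432.4, -381.7, 121.4]
ee_rot: [-0.001, 1.0, 0.002, -0.004]
contact_force: [0.3, -0.5, 1.0]
gripper_width: 85.1
```

Run:
```python
from bench import *
from h import *
s=read_state(); w=calibration("wrist"); im=get_image("wrist")[:,:,::-1]; cv2.imwrite("pics/w2.png",im)
print(s["clock"],s["position"],s["joints"])
for z in (7,96): print(proj(w,[435,-383,z]))
```

```text
1.875 [ 432.41552477 -381.65446694  121.39163571] [-4.42739371e-01  4.21925575e-01 -2.65869210e-01 -8.86016296e-04
 -8.93186754e-01 -1.12590438e+00]
[314.99143059 243.47443977]
[314.30069458 289.83015377]
```

View pics/w2.png

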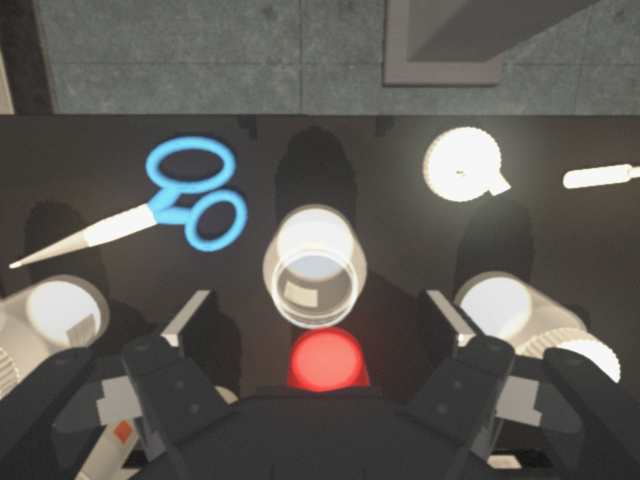

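drive_tool:
  increments:
    - [1,[-0.007,-0.003,0.1],0]
    - [1,[0,0,0.1],0]
    - [1,[0,0,0.066],0]
    - [1,[0,0,0],0]
    - [-1,[0,0,0],0]
    - [-1,[0,0,0],0]
    - [-1,[0,0,0],0]
    - [-1,[0,0,0],0]

```text
clock: 2.92
position: [439.0, -385.1, 48.3]
ee_rot: [-0.001, 1.0, -0.001, 0.002]
contact_force: [0.8, 0.2, 5.9]
gripper_width: 60.7
```

Run:
```python
from bench import *
from h import *
s=read_state(); w=calibration("wrist"); im=get_image("wrist")[:,:,::-1]; cv2.imwrite("pics/w3.png",im)
print(s["clock"],s["position"],s["gripper_width"],s["contact_force"])
```

```text
2.925 [ 439.01534051 -385.11935047   48.29725045] 60.69088411554838 [0.82594474 0.19488447 5.93217628]
```

View pics/w3.png

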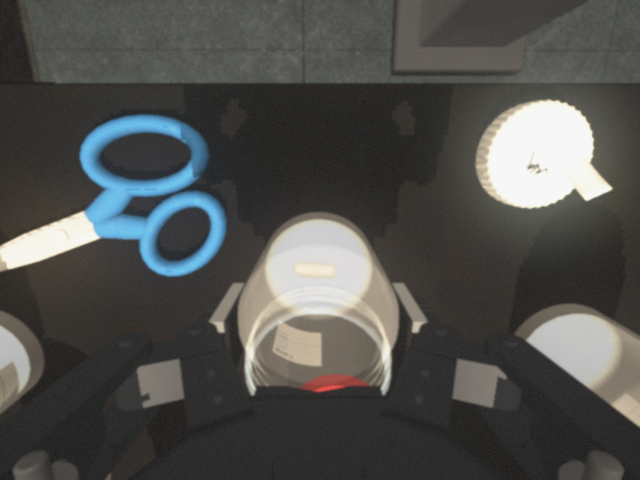

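drive_tool:
  increments:
    - [-1,[0,0,-0.02],0]
    - [-1,[0,0,-0.06],0]
    - [-1,[0,0,-0.15],0]
    - [-1,[0,0,-0.2],0]
    - [-1,[0,0,-0.15],0]
    - [-1,[0,0,-0.08],0]
    - [-1,[0,0,0],0]

```text
clock: 3.85
position: [437.8, -384.4, 246.0]
ee_rot: [-0.0, 1.0, -0.001, 0.002]
contact_force: [0.2, 0.3, -1.2]
gripper_width: 60.6
```

Run:
```python
from bench import *
from h import *
s=read_state(); print(s["clock"],s["position"],s["gripper_width"],s["contact_force"],s["wrist_torque"])
im=get_image("scene")[:,:,::-1]; cv2.imwrite("pics/s2.png",im)
a=cv2.imread("pics/s1.png"); cv2.imwrite("pics/c4.png",cv2.resize(a[160:250,235:340],None,fx=6.5,fy=6.5,interpolation=3))
b=cv2.imread("pics/scene0.png"); cv2.imwrite("pics/c5.png",cv2.resize(b[235:315,160:285],None,fx=6,fy=6,interpolation=3))
```

```text
3.85 [ 437.81127034 -384.4128064   245.98443003] 60.63162514634899 [ 0.20421584  0.32774276 -1.24601574] [ 0.05955214 -0.0468169   0.00477015]
```

View pics/s2.png

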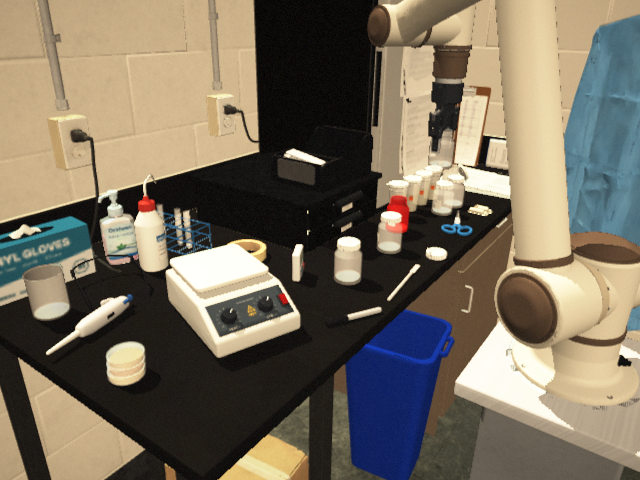

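View pics/c4.png

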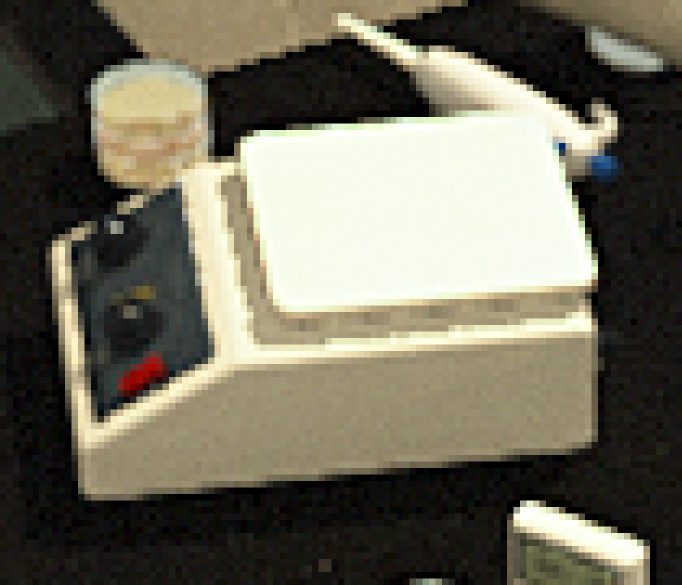

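View pics/c5.png

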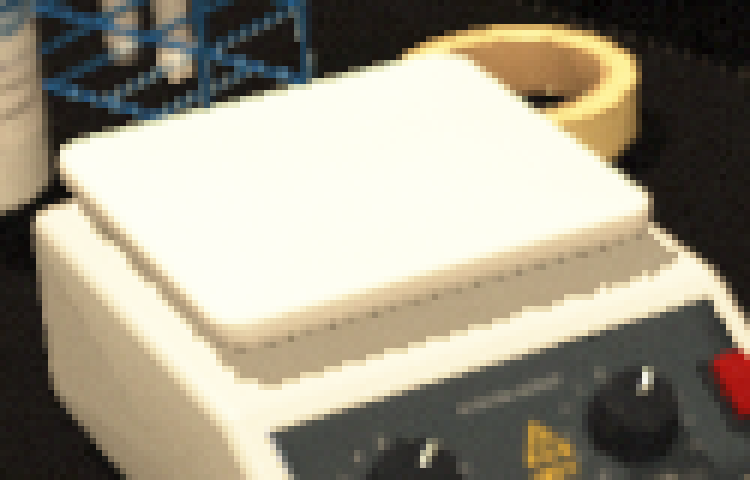

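Run:
```python
from bench import *
from h import *
c=calibration("scene"); sd=calibration("side")
S=dict(FL=(225,332),FR=(655,200),BR=(462,52),BL=(60,142),knob=(633,410),heat=(418,490))
D=dict(FL=(240,128),FR=(272,308),BR=(600,275),BL=(548,112),knob=(132,322),heat=(118,236))
P={}
for k in S:
    a=(160+S[k][0]/6,235+S[k][1]/6); b=(235+D[k][0]/6.5,160+D[k][1]/6.5)
    X,e=tri([ray(c,*a),ray(sd,*b)]); P[k]=X; print(k,X.round(1),np.round(e,1),plane(c,*a,103.5).round(1),plane(sd,*b,103.5).round(1))
Q=[P[k] for k in ("FL","FR","BR","BL")]; print("centre",np.mean(Q,0),[np.linalg.norm(Q[i]-Q[(i+1)%4]).round(1) for i in range(4)])
for i,j in((0,1),(3,2)): d=Q[j]-Q[i]; print("yaw from -y dir",np.arctan2(d[1],d[0])+np.pi/2)
for i,j in((0,3),(1,2)): d=Q[j]-Q[i]; print("yaw x",np.arctan2(d[1],d[0]))
```

```text
FL [576.3 325.4 103.7] [1.7 1.7] [573.7 326.3 103.5] [578.4 327.8 103.5]
FR [525.9 186.5 104.3] [1.7 1.7] [529.7 183.9 103.5] [524.5 185.7 103.5]
BR [664.2 134.4 103.5] [1.6 1.6] [661.3 136.  103.5] [666.2 136.3 103.5]
BL [715.7 270.  102.7] [0.5 0.5] [715.2 270.6 103.5] [714.5 268.3 103.5]
knob [483.  248.8  72. ] [0.7 0.7] [448.2 288.2 103.5] [465.1 206.5 103.5]
heat [506.7 317.5  70.3] [0.6 0.6] [466.5 354.8 103.5] [488.5 272.  103.5]
centre [620.52741275 229.07992762 103.55497815] [np.float64(147.8), np.float64(147.8), np.float64(145.0), np.float64(150.0)]
yaw from -y dir -0.34793345110443674
yaw from -y dir -0.3626793003097042
yaw x -0.3789137500927063
yaw x -0.36013239964349664
```

drive_tool:
  increments:
    - [-1,[-0.019,0.061,0],0]
    - [-1,[-0.038,0.123,0],0]
    - [-1,[-0.056,0.184,0],0]
    - [-1,[-0.056,0.184,0],0]
    - [-1,[-0.056,0.184,0],0]
    - [-1,[-0.056,0.184,0],0]
    - [-1,[-0.056,0.184,0],0]
    - [-1,[-0.056,0.184,0],0]
    - [-1,[-0.056,0.184,0],0]
    - [-1,[-0.056,0.184,0],0]
    - [-1,[-0.056,0.184,0],0]
    - [-1,[-0.038,0.123,0],0]
    - [-1,[-0.025,0.082,0],0]
    - [-1,[0,0,0],0]
    - [-1,[0,0,0],0]

```text
clock: 5.78
position: [622.9, 229.5, 242.1]
ee_rot: [-0.001, 1.0, -0.001, -0.001]
contact_force: [0.7, 0.5, -1.2]
gripper_width: 60.5
```

Run:
```python
from bench import *
from h import *
s=read_state(); w=calibration("wrist"); im=get_image("wrist")[:,:,::-1]; cv2.imwrite("pics/w4.png",im)
np.save("w4.npy",w,allow_pickle=True)
print(s["clock"],s["position"],s["gripper_width"],s["contact_force"],s["joints"],Ro.from_quat(s["ee_rot"]).as_matrix().round(3).tolist())
for X in ([620.5,229,103.5],[483,248.8,72],[506.7,317.5,70.3]): print(proj(w,X))
```

```text
5.775 [622.91783222 229.4958358  242.06365496] 60.50756617410736 [ 0.72584856  0.47155517 -1.19600465] [ 5.95990545e-01  4.53006604e-01  1.15377529e-01 -2.48882561e-04
 -1.23619625e+00 -2.16550865e+00] [[-1.0, -0.001, -0.003], [-0.001, 1.0, -0.002], [0.003, -0.002, -1.0]]
[317.19696397 229.06274033]
[341.62906738  57.48328684]
[422.17053303  89.21250489]
```

View pics/w4.png

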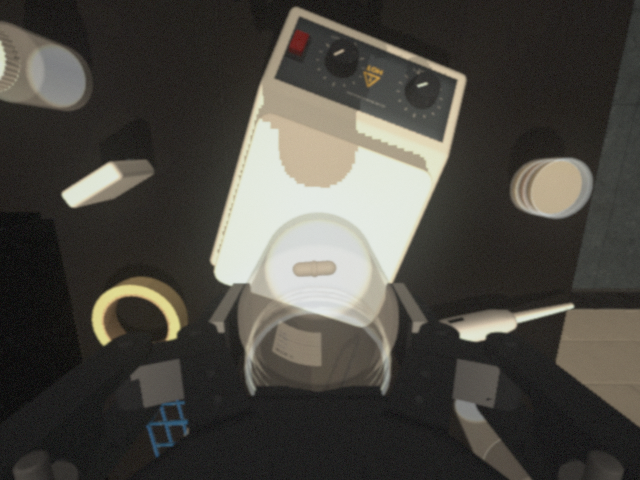

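Run:
```python
from h import *
w=np.load("w4.npy",allow_pickle=True).item()
print(plane(w,318,253,200.8),plane(w,317,345,289.8))
```

```text
[610.85747781 229.822568   200.8       ] [610.53387179 229.68607697 289.8       ]
```

drive_tool:
  increments:
    - [-1,[0,0,0.05],0]
    - [-1,[0,0,0.1],0]
    - [-1,[0,0,0.08],0]
    - [-1,[0,0,0.04],0]
    - [-1,[0,0,0],0]

```text
clock: 6.45
position: [623.5, 228.9, 161.4]
ee_rot: [-0.0, 1.0, -0.001, -0.001]
contact_force: [-0.5, 0.5, -0.1]
gripper_width: 60.4
```

drive_tool:
  increments:
    - [-1,[-0.027,0,0],0]
    - [-1,[0,0,0.015],0]
    - [-1,[0,0,0.008],0]
    - [-1,[0,0,0],0]

```text
clock: 6.95
position: [631.8, 229.5, 155.4]
ee_rot: [-0.0, 1.0, -0.0, -0.0]
contact_force: [0.2, -0.2, -1.7]
gripper_width: 61.0
```

drive_tool:
  increments:
    - [-1,[0,0,0.005],0]
    - [-1,[0,0,0.005],0]
    - [-1,[0,0,0],0]

```text
clock: 7.32
position: [631.9, 229.6, 152.4]
ee_rot: [-0.0, 1.0, -0.0, -0.0]
contact_force: [-0.0, -0.2, -0.8]
gripper_width: 60.5
```

drive_tool:
  increments:
    - [-1,[0,0,0.004],0]
    - [-1,[0,0,0.004],0]
    - [-1,[0,0,0],0]

```text
clock: 7.7
position: [632.2, 229.6, 151.9]
ee_rot: [-0.001, 1.0, 0.0, 0.001]
contact_force: [-2.4, -0.6, 5.1]
gripper_width: 60.5
```

drive_tool:
  increments:
    - [-0.2,[0,0,0],0]
    - [0.45,[0,0,0],0]
    - [0.7,[0,0,0],0]
    - [1,[0,0,0],0]
    - [1,[0,0,0],0]
    - [1,[0,0,0],0]

```text
clock: 8.45
position: [632.0, 229.5, 150.0]
ee_rot: [-0.0, 1.0, -0.0, -0.0]
contact_force: [0.9, 0.3, -0.1]
gripper_width: 85.0
```

Run:
```python
from bench import *
from h import *
s=read_state(); w=calibration("wrist"); im=get_image("wrist")[:,:,::-1]; cv2.imwrite("pics/w5.png",im)
print(s["clock"],s["position"],s["gripper_width"],s["contact_force"])
```

```text
8.45 [632.02010988 229.52846505 149.97975155] 84.97150021780885 [ 0.9083367   0.292777   -0.06373268]
```

View pics/w5.png

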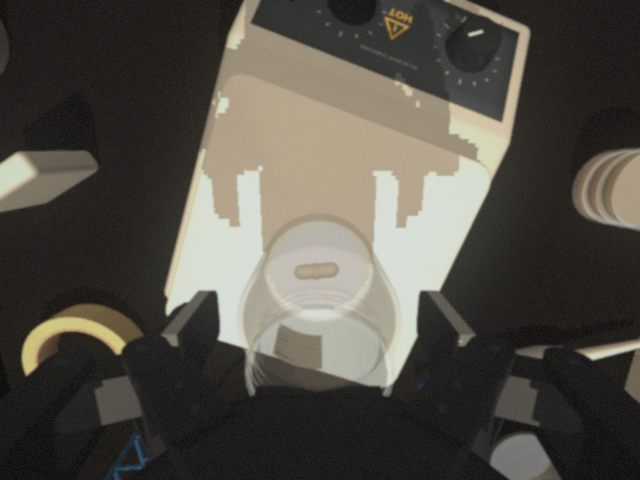

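drive_tool:
  increments:
    - [1,[0,0,-0.04],0]
    - [1,[0,0,-0.16],0]
    - [1,[0,0,-0.18],0]
    - [1,[0,0,-0.04],0]
    - [1,[0.15,0.02,0],0]
    - [1,[0.18,0.03,0],0]
    - [1,[0.17,0.02,0],0]
    - [1,[0.07,0,0],0]
    - [1,[0,0,0.1],0]
    - [1,[0,0,0.05],0]
    - [1,[0,0,0],0]

```text
clock: 9.88
position: [460.8, 250.0, 230.1]
ee_rot: [-0.0, 1.0, -0.001, -0.001]
contact_force: [-0.0, -0.3, 0.7]
gripper_width: 85.4
```

Run:
```python
from bench import *
from h import *
s=read_state(); w=calibration("wrist"); im=get_image("wrist")[:,:,::-1]; cv2.imwrite("pics/w6.png",im)
np.save("w6.npy",w,allow_pickle=True)
print(s["clock"],s["position"],s["joints"],s["contact_force"],proj(w,[483,248.8,72]))
im=get_image("side")[:,:,::-1]; cv2.imwrite("pics/s6.png",im)
```

```text
9.875 [460.77734813 249.9684588  230.14630736] [ 8.06872943e-01  2.24580797e-01 -2.54624476e-01  8.57334862e-05
 -1.09452432e+00 -2.37713669e+00] [-0.03815207 -0.34157972  0.72060196] [316.64690954 250.18211446]
```

View pics/w6.png

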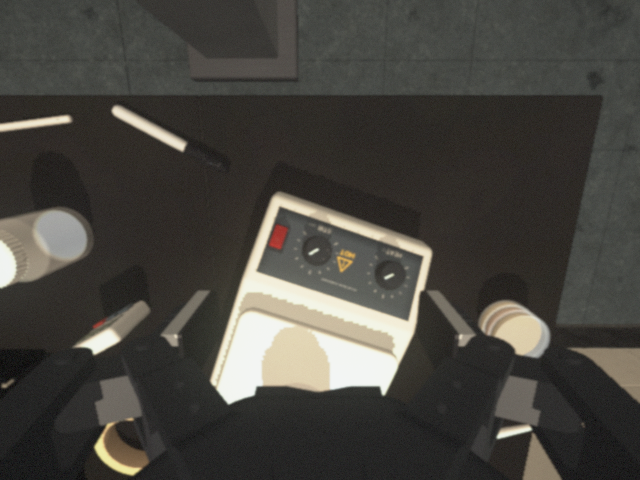

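View pics/s6.png

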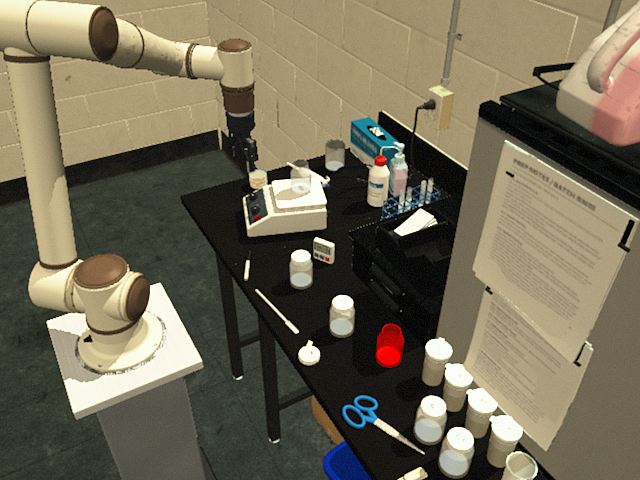

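Run:
```python
import cv2
a=cv2.imread("pics/w6.png")[185:305,250:440]; cv2.imwrite("pics/z6.png",cv2.resize(a,None,fx=4.2,fy=4.2,interpolation=3))
```

```text
(no output)
```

View pics/z6.png

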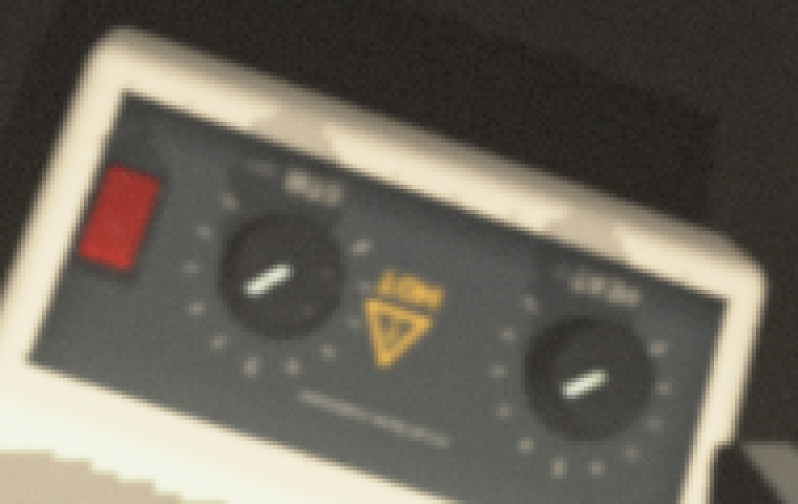

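```bash
cat >> h.py <<'E'
YAW=-0.355
def axes(yaw=YAW):
    X=np.array([np.cos(yaw),np.sin(yaw),0]);Y=np.array([-np.sin(yaw),np.cos(yaw),0]);Z=np.array([0,0,1.])
    n=-0.471*X+0.882*Z; up=0.882*X+0.471*Z
    return X,Y,Z,n,up
def onplane(c,u,v,P,n):
    o,d=ray(c,u,v); return o+d*((P-o)@n)/(d@n)
def pointer(c,inner,outer,P):
    X,Y,Z,n,up=axes(); a=onplane(c,*inner,P,n);b=onplane(c,*outer,P,n); d=b-a
    return np.degrees(np.arctan2(d@-Y,d@up)),np.linalg.norm(d),(a-P)@up,(a-P)@Y
E
python3 - <<'E'
from bench import *
from h import *
w=np.load("w6.npy",allow_pickle=True).item()
q=lambda u,v:(250+u/4.2,185+v/4.2)
a=plane(w,*q(282,275),68);b=plane(w,*q(590,378),68)
print(a,b,np.linalg.norm(a-b),"yaw",np.arctan2(b[1]-a[1],b[0]-a[0])-np.pi/2)
X,Y,Z,n,up=axes()
K=np.array([483,248.8,70]); T=K+n*7.5
print(pointer(w,q(290,268),q(248,290),T))
H=K+Y*73+n*7.5
print(pointer(w,q(604,373),q(565,392),H))
for k in range(14):
    pass
for u,v in [(363,245),(365,287),(328,350),(293,367),(251,367),(218,342),(196,308),(192,267),(205,232),(228,200)]:
    p=onplane(w,*q(u,v),K-n*8.5,n)-K; print(round(float(np.degrees(np.arctan2(p@-Y,p@up))),1),np.hypot(p@Y,p@up).round(1))
E
```

```text
[484.51209336 249.23569335  68.        ] [508.6752799  318.72877585  68.        ] 73.57409937242625 yaw -0.3346300252426664
(np.float64(42.88668202919907), np.float64(10.340847468719774), np.float64(0.22459018936272115), np.float64(1.0995283989284041))
(np.float64(46.69785279115401), np.float64(10.080173765051773), np.float64(-1.280430558447181), np.float64(1.0675532196240656))
-129.6 22.1
-103.7 21.0
-55.4 20.3
-30.3 20.6
-4.0 20.9
21.9 19.5
49.0 19.0
77.4 18.6
104.0 18.6
130.6 20.4
```

Run:
```python
import cv2
a=cv2.imread("pics/w4.png")[0:130,260:470]; cv2.imwrite("pics/z4.png",cv2.resize(a,None,fx=3.8,fy=3.8,interpolation=3))
```

```text
(no output)
```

View pics/z4.png

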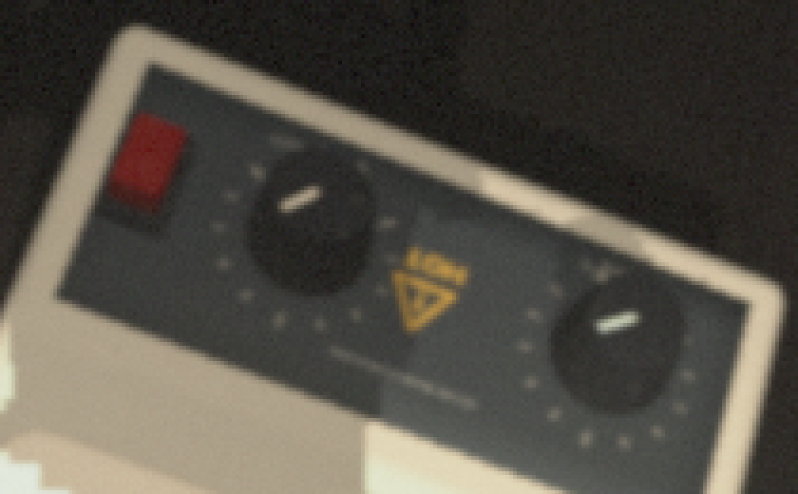

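Run:
```python
from h import *
A=np.load("w4.npy",allow_pickle=True).item();B=np.load("w6.npy",allow_pickle=True).item()
qa=lambda u,v:(260+u/3.8,v/3.8); qb=lambda u,v:(250+u/4.2,185+v/4.2)
P={}
for k,a,b in [("in",(318,190),(290,268)),("out",(282,209),(248,290)),("hin",(637,317),(604,373)),("hout",(598,329),(565,392)),("pFR",(150,65),(123,92)),("pFL",(745,303),(727,298)),("pBR",(58,297),(30,360)),
  ("tick1",(258,172),(228,200)),("tick5",(280,320),(251,367)),("tickL",(389,222),(363,245))]:
    X,e=tri([ray(A,*qa(*a)),ray(B,*qb(*b))]); P[k]=X; print(k,X.round(1),np.round(e[0],1))
d=P["pFL"]-P["pFR"]; print("yaw",np.arctan2(d[1],d[0])-np.pi/2, np.linalg.norm(d)); u=P["pBR"]-P["pFR"]; print(u, np.linalg.norm(u),"slope",np.degrees(np.arctan2(u[2],np.hypot(u[0],u[1]))))
X,Y,Z,n,up=axes()
for k in P: print(k,((P[k]-P["pFR"])@np.array([up,Y,n]).T).round(1))
```

```text
in [479.4 250.4  79.2] 0.6
out [483.6 242.2  81.8] 0.1
hin [503.6 319.4  78.1] 0.0
hout [506.6 310.3  81.6] 0.1
pFR [446.7 213.3  50.6] 0.1
pFL [495.5 353.6  49.8] 0.4
pBR [500.1 194.8  79.9] 0.1
tick1 [470.1 237.4  57.7] 0.4
tick5 [503.7 242.4  74.6] 0.0
tickL [480.4 267.5  58.2] 0.0
yaw -0.33492265493266027 148.52875294700692
[ 53.47994571 -18.5215538   29.24066147] 63.70375837955021 slope 27.323242369171417
in [29.2 46.2 16.8]
out [36.4 39.9 15.9]
hin [ 27.5 119.2  16.4]
hout [ 34.4 111.8  16.7]
pFR [0. 0. 0.]
pFL [ -3.  148.5   0.7]
pBR [63.7  1.2 -0.9]
tick1 [15.3 30.7 -0.2]
tick5 [49.5 47.2  0.8]
tickL [14.8 62.6  0.7]
```

drive_tool:
  increments:
    - [-0.15,[-0.07,0,0.05],0]
    - [-0.15,[0,0,0.1],0.072]
    - [-0.15,[0,0,0.12],0.072]
    - [-0.15,[0,0,0.1],0.072]
    - [-0.15,[0,0,0.03],0.072]
    - [-0.15,[0,0,0],0]
    - [-0.15,[0,0,0],0]

```text
clock: 10.85
position: [482.9, 251.0, 112.3]
ee_rot: [0.283, 0.959, 0.001, 0.001]
contact_force: [0.3, 0.3, 0.9]
gripper_width: 36.2
```

```bash
sed -i 's/YAW=-0.355/YAW=-0.337/' h.py
cat > look.py <<'E'
import sys
from bench import *
from h import *
tag=sys.argv[1]
s=read_state(); w=calibration("wrist"); im=get_image("wrist")[:,:,::-1]; cv2.imwrite(f"pics/{tag}.png",im); np.save(tag+".npy",w,allow_pickle=True)
R=Ro.from_quat(s["ee_rot"]).as_matrix()
print("t",round(s["clock"],2),"pos",s["position"].round(1) if hasattr(s["position"],'round') else s["position"],"j6",round(s["joints"][5],3),"w",round(s["gripper_width"],1),"F",np.round(s["contact_force"],1),"jaw cw rad vs stirrer y",round(float(np.arctan2(R[0,1],R[1,1])+YAW),3))
X,Y,Z,n,up=axes()
C=np.array([482.7,249.6,72]); d=C-np.array(s["position"]); print("C-TCP in tool:",(R.T@d).round(1),"top px",proj(w,C+7.5*n).round(0))
cv2.imwrite(f"pics/{tag}z.png",cv2.resize(im[180:440,180:460],(800,743))[:600])
E
python3 look.py w7
```

```text
t 10.85 pos [482.9 251.  112.3] j6 -2.922 w 36.2 F [0.3 0.3 0.9] jaw cw rad vs stirrer y 0.236
C-TCP in tool: [-0.6 -1.3 40.3] top px [313. 274.]
```

View pics/w7.png

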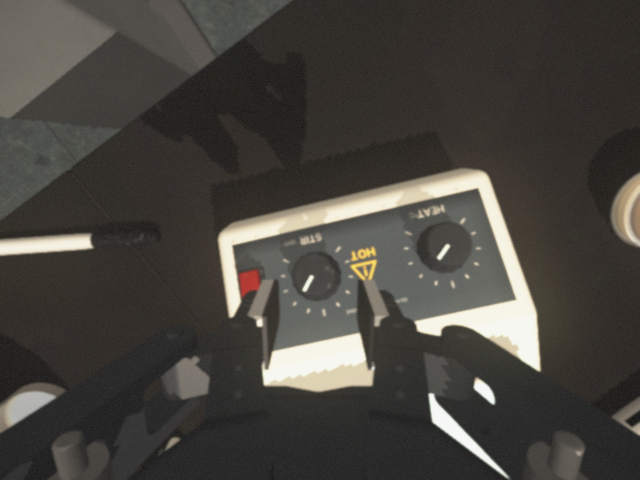

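drive_tool:
  increments:
    - [-0.15,[-0.001,-0.003,0.04],0]
    - [-0.15,[0,0,0.03],0]
    - [-0.15,[0,0,0.012],0]
    - [-0.15,[0,0,0.012],0]
    - [-0.15,[0,0,0],0]

```text
clock: 11.52
position: [481.7, 249.5, 82.7]
ee_rot: [0.284, 0.959, -0.0, -0.0]
contact_force: [0.1, 0.9, -0.1]
gripper_width: 36.0
```

```bash
python3 look.py w8
```

```text
t 11.53 pos [481.7 249.5  82.7] j6 -2.923 w 36.0 F [ 0.1  0.9 -0.1] jaw cw rad vs stirrer y 0.238
C-TCP in tool: [-0.8  0.7 10.7] top px [317. 298.]
```

View pics/w8z.png

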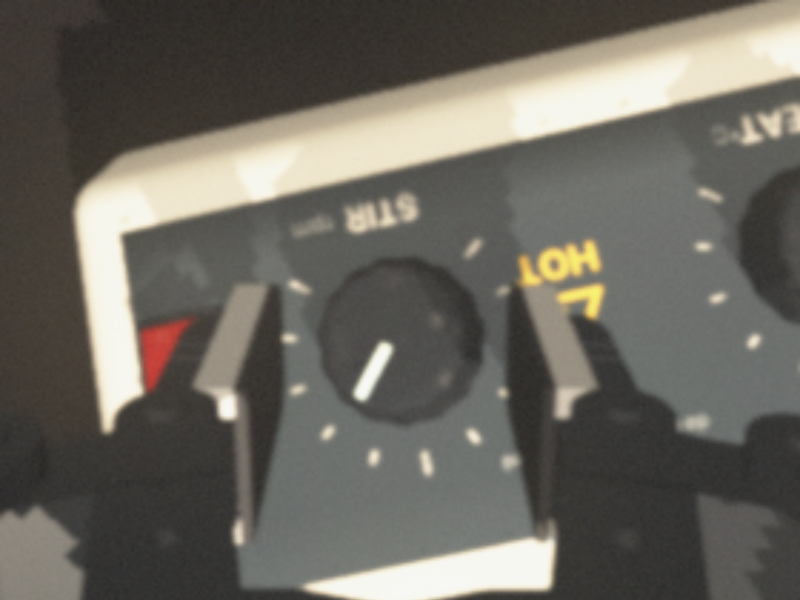

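drive_tool:
  increments:
    - [-1,[0,0,0],0]
    - [-1,[0,0,0],0]
    - [-1,[0,0,0],0]
    - [-1,[0,0,0],0]

```text
clock: 12.08
position: [482.0, 249.7, 83.5]
ee_rot: [0.284, 0.959, 0.0, 0.0]
contact_force: [0.2, 0.2, 5.2]
gripper_width: 20.9
```

drive_tool:
  increments:
    - [-1,[0,0,0],-0.05]
    - [-1,[0,0,0],-0.06]
    - [-1,[0,0,0],-0.06]
    - [-1,[0,0,0],-0.06]
    - [-1,[0,0,0],0]

```text
clock: 12.7
position: [480.8, 249.5, 84.8]
ee_rot: [0.058, 0.998, -0.0, -0.001]
contact_force: [-7.6, 0.6, 15.6]
gripper_width: 20.3
```

```bash
python3 look.py w9
```

```text
t 12.7 pos [480.8 249.5  84.8] j6 -2.463 w 20.3 F [-7.6  0.6 15.6] jaw cw rad vs stirrer y -0.222
C-TCP in tool: [-1.8  0.3 12.8] top px [320. 298.]
```

View pics/w9z.png

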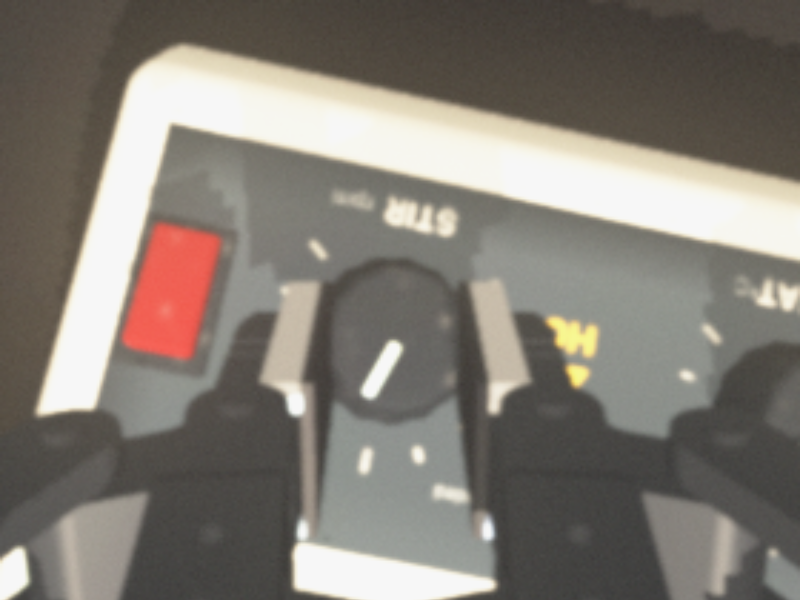

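```bash
cat > pt.py <<'E'
import sys
from h import *
tag=sys.argv[1]; v=list(map(float,sys.argv[2:6]))
w=np.load(tag+".npy",allow_pickle=True).item()
q=lambda u,v:(180+u*0.35,180+v*0.35)
X,Y,Z,n,up=axes(); T=np.array([482.7,249.6,72])+7.5*n
print(tag,[np.round(x,1) for x in pointer(w,q(*v[:2]),q(*v[2:]),T)])
# from axis centre to outer end
b=onplane(w,*q(*v[2:]),T,n)-T; print("from axis",np.degrees(np.arctan2(b@-Y,b@up)).round(1))
E
python3 pt.py w8 388 348 362 398; python3 pt.py w9 394 346 370 396
```

```text
w8 [np.float64(40.0), np.float64(8.6), np.float64(1.4), np.float64(-0.7)]
from axis 38.2
w9 [np.float64(14.8), np.float64(8.6), np.float64(1.4), np.float64(-0.5)]
from axis 15.4
```

drive_tool:
  increments:
    - [-0.15,[0,0,0],0]
    - [-0.15,[0,0,0],0]
    - [-0.15,[0,0,0],0]

```text
clock: 13.12
position: [481.7, 249.3, 82.5]
ee_rot: [0.058, 0.998, -0.0, -0.0]
contact_force: [0.1, 0.3, 0.9]
gripper_width: 36.2
```

```bash
python3 look.py w10
```

```text
t 13.12 pos [481.7 249.3  82.5] j6 -2.463 w 36.2 F [0.1 0.3 0.9] jaw cw rad vs stirrer y -0.222
C-TCP in tool: [-1.   0.4 10.5] top px [320. 299.]
```

View pics/w10z.png

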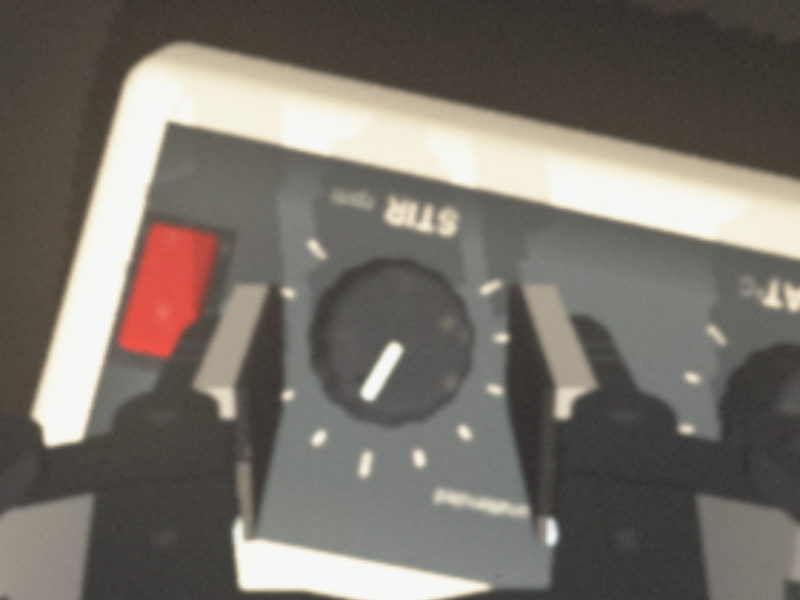

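drive_tool:
  increments:
    - [-0.15,[0,0,0],0.06]
    - [-0.15,[0,0,0],0.06]
    - [-0.15,[0,0,0],0.06]
    - [-0.15,[0,0,0],0.05]
    - [-1,[0,0,0],0]
    - [-1,[0,0,0],0]
    - [-1,[0,0,0],0]
    - [-1,[0,0,0],0]
    - [-1,[0,0,0],-0.05]
    - [-1,[0,0,0],-0.06]
    - [-1,[0,0,0],-0.06]
    - [-1,[0,0,0],0]

```text
clock: 14.68
position: [481.1, 249.6, 84.3]
ee_rot: [0.117, 0.993, -0.0, -0.0]
contact_force: [-4.9, 0.6, 9.4]
gripper_width: 20.5
```

```bash
python3 look.py w11; python3 -c "
from bench import *;print(read_state()['wrist_torque'])"
```

```text
t 14.68 pos [481.1 249.6  84.3] j6 -2.582 w 20.5 F [-4.9  0.6  9.4] jaw cw rad vs stirrer y -0.103
C-TCP in tool: [-1.6  0.4 12.3] top px [319. 298.]
[ 0.180881    1.57794301 -0.08076114]
```

View pics/w11z.png

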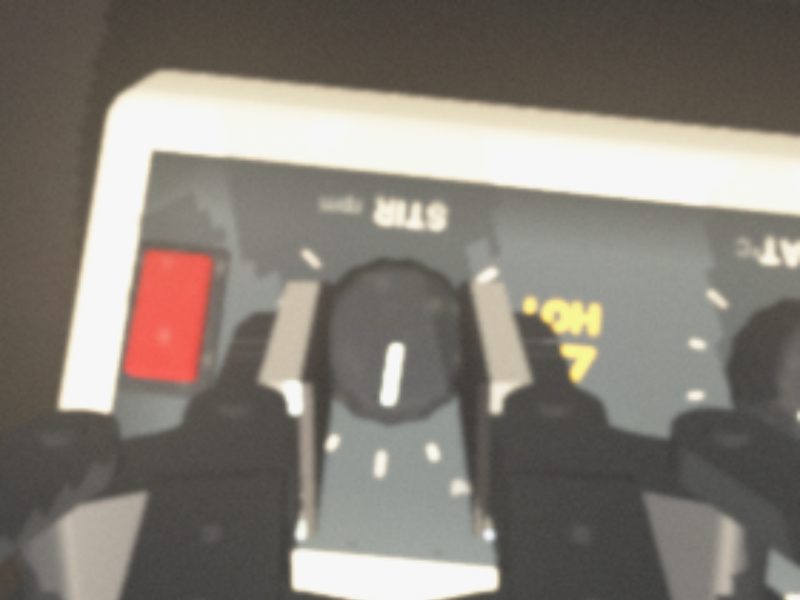

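```bash
python3 pt.py w11 397 346 388 402
```

```text
w11 [np.float64(4.1), np.float64(8.7), np.float64(1.3), np.float64(0.2)]
from axis 2.2
```

drive_tool:
  increments:
    - [-1,[0,0,0],-0.04]
    - [-1,[0,0,0],-0.03]
    - [-1,[0,0,0],0]

```text
clock: 15.1
position: [480.4, 249.5, 84.7]
ee_rot: [0.048, 0.999, -0.0, -0.001]
contact_force: [-7.9, 1.8, 13.5]
gripper_width: 20.5
```

```bash
python3 look.py w12;python3 -c "
from bench import *;print(read_state()['wrist_torque'])"
```

```text
t 15.1 pos [480.4 249.5  84.7] j6 -2.443 w 20.5 F [-7.9  1.8 13.5] jaw cw rad vs stirrer y -0.241
C-TCP in tool: [-2.4  0.3 12.7] top px [320. 299.]
[ 0.42262833  2.58642369 -0.29507507]
```

View pics/w12z.png

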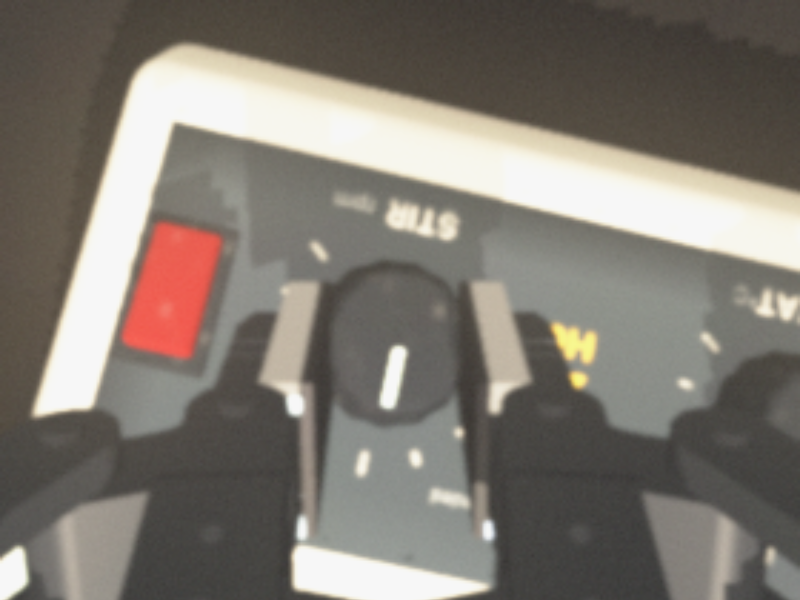

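```bash
python3 pt.py w12 400 347 387 405
```

```text
w12 [np.float64(0.7), np.float64(9.2), np.float64(0.9), np.float64(0.4)]
from axis -1.5
```

drive_tool:
  increments:
    - [-0.15,[0,0,0],0]
    - [-0.15,[0,0,0],0]
    - [-0.15,[0,0,0],0.06]
    - [-0.15,[0,0,0],0.06]
    - [-0.15,[0,0,0],0.06]
    - [-0.15,[0,0,0],0]
    - [-1,[0,0,0],0]
    - [-1,[0,0,0],0]
    - [-1,[0,0,0],0]
    - [-1,[0,0,0],0]
    - [-1,[0,0,0],-0.05]
    - [-1,[0,0,0],-0.06]
    - [-1,[0,0,0],0]

```text
clock: 16.77
position: [479.6, 249.9, 83.0]
ee_rot: [0.117, 0.993, -0.0, -0.002]
contact_force: [-7.8, 5.1, 4.5]
gripper_width: 20.9
```

```bash
python3 look.py w13;python3 -c "
from bench import *;print(read_state()['wrist_torque'])"
```

```text
t 16.77 pos [479.6 249.9  83. ] j6 -2.582 w 20.9 F [-7.8  5.1  4.5] jaw cw rad vs stirrer y -0.102
C-TCP in tool: [-3.2  0.4 11. ] top px [319. 303.]
[ 1.45167342  2.40281389 -0.02613749]
```

View pics/w13z.png

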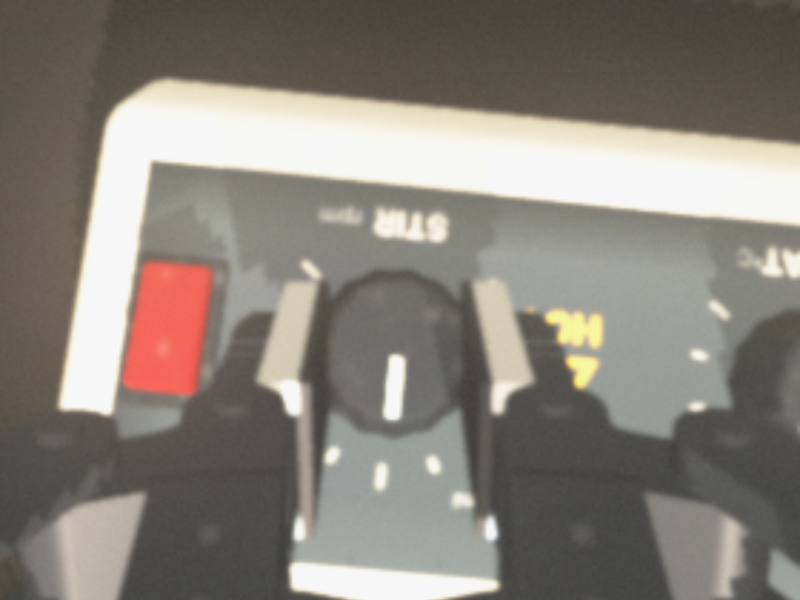

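drive_tool:
  increments:
    - [-0.15,[0,0,0],0]
    - [-0.15,[0,0,0],0]
    - [-0.15,[0,0,0],-0.07]
    - [-0.15,[0,0,0],0]
    - [-1,[0,0,0],0]
    - [-1,[0,0,0],0]
    - [-1,[0,0,0],0]
    - [-1,[0,0,0],0]
    - [-1,[0,0,0],0.06]
    - [-1,[0,0,0],0.06]
    - [-1,[0,0,0],0.06]
    - [-1,[0,0,0],0.05]
    - [-1,[0,0,0],0]
    - [-0.15,[0,0,0],0]
    - [-0.15,[0,0,0],0]
    - [-0.15,[0,0,0],0]

```text
clock: 18.82
position: [481.7, 249.4, 82.6]
ee_rot: [0.274, 0.962, -0.0, -0.0]
contact_force: [0.3, -0.6, 0.0]
gripper_width: 36.5
```

```bash
python3 look.py w14
```

```text
t 18.82 pos [481.7 249.4  82.6] j6 -2.903 w 36.5 F [ 0.3 -0.6  0. ] jaw cw rad vs stirrer y 0.218
C-TCP in tool: [-0.7  0.7 10.6] top px [317. 298.]
```

View pics/w14z.png

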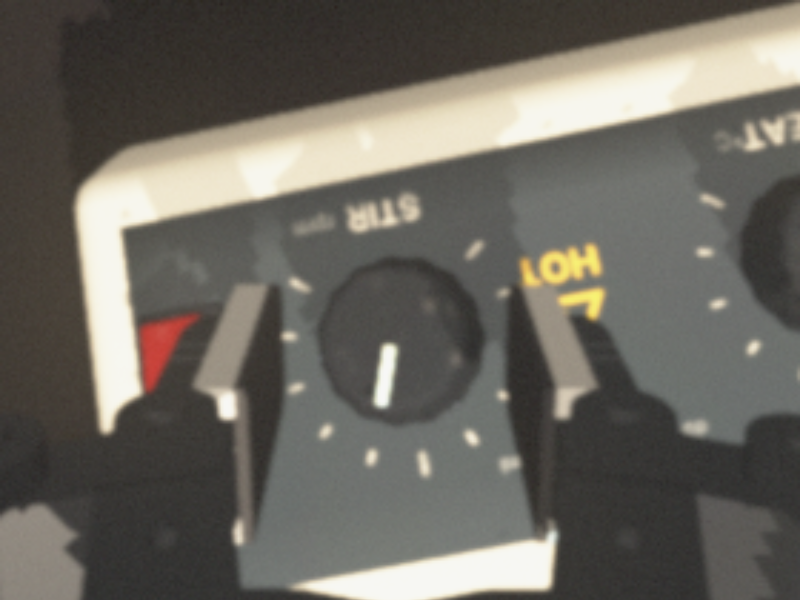

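drive_tool:
  increments:
    - [-0.15,[0,0,0],-0.06]
    - [-0.15,[0,0,0],-0.06]
    - [-0.15,[0,0,0],-0.06]
    - [-0.15,[0,0,0],-0.05]
    - [-0.15,[0,0,0],0]
    - [-1,[0,0,0],0]
    - [-1,[0,0,0],0]
    - [-1,[0,0,0],0]
    - [-1,[0,0,0],0]
    - [-1,[0,0,0],0.06]
    - [-1,[0,0,0],0.06]
    - [-1,[0,0,0],0.06]
    - [-1,[0,0,0],0.05]
    - [-1,[0,0,0],0]
    - [-0.15,[0,0,0],0]
    - [-0.15,[0,0,0],0]
    - [-0.15,[0,0,0],0]

```text
clock: 21.0
position: [481.8, 249.5, 82.6]
ee_rot: [0.274, 0.962, -0.0, -0.0]
contact_force: [0.0, 0.8, 0.5]
gripper_width: 36.2
```

```bash
python3 pt.py w14 390 347 381 405; python3 look.py w15
```

```text
w14 [np.float64(20.0), np.float64(8.9), np.float64(1.3), np.float64(-0.4)]
from axis 19.9
t 21.0 pos [481.8 249.5  82.6] j6 -2.903 w 36.2 F [0.  0.8 0.5] jaw cw rad vs stirrer y 0.218
C-TCP in tool: [-0.7  0.6 10.6] top px [317. 298.]
```

View pics/w15z.png

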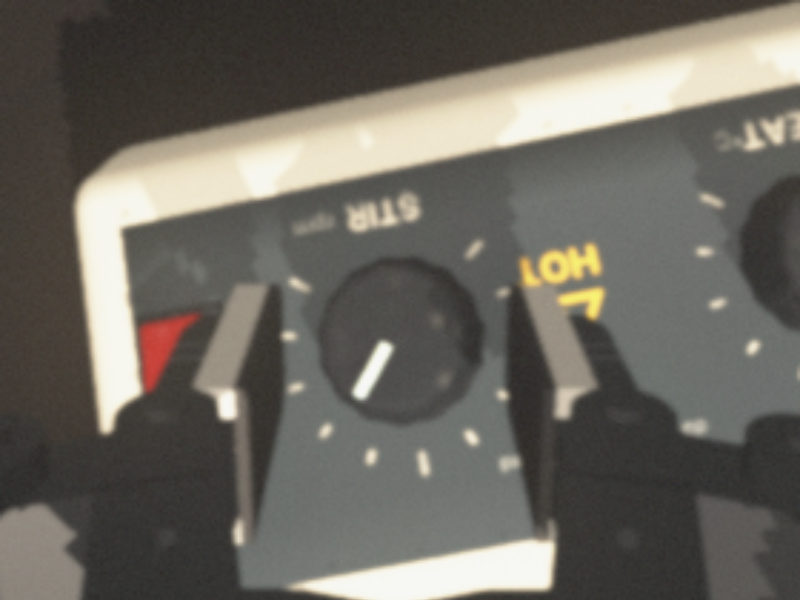

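drive_tool:
  increments:
    - [-0.15,[0,0,0],-0.06]
    - [-0.15,[0,0,0],-0.06]
    - [-0.15,[0,0,0],-0.06]
    - [-0.15,[0,0,0],-0.05]
    - [-0.15,[0,0,0],0]
    - [-1,[0,0,0],0]
    - [-1,[0,0,0],0]
    - [-1,[0,0,0],0]
    - [-1,[0,0,0],0]
    - [-1,[0,0,0],0.06]
    - [-1,[0,0,0],0.06]
    - [-1,[0,0,0],0.06]
    - [-1,[0,0,0],0.05]
    - [-1,[0,0,0],0]
    - [-0.15,[0,0,0],0]
    - [-0.15,[0,0,0],0]
    - [-0.15,[0,0,0],0]

```text
clock: 23.18
position: [481.8, 249.4, 82.6]
ee_rot: [0.274, 0.962, -0.0, -0.0]
contact_force: [1.0, -0.3, 0.8]
gripper_width: 36.3
```

```bash
python3 look.py w16
```

```text
t 23.18 pos [481.8 249.4  82.6] j6 -2.903 w 36.3 F [ 1.  -0.3  0.8] jaw cw rad vs stirrer y 0.218
C-TCP in tool: [-0.7  0.6 10.6] top px [317. 298.]
```

View pics/w16z.png

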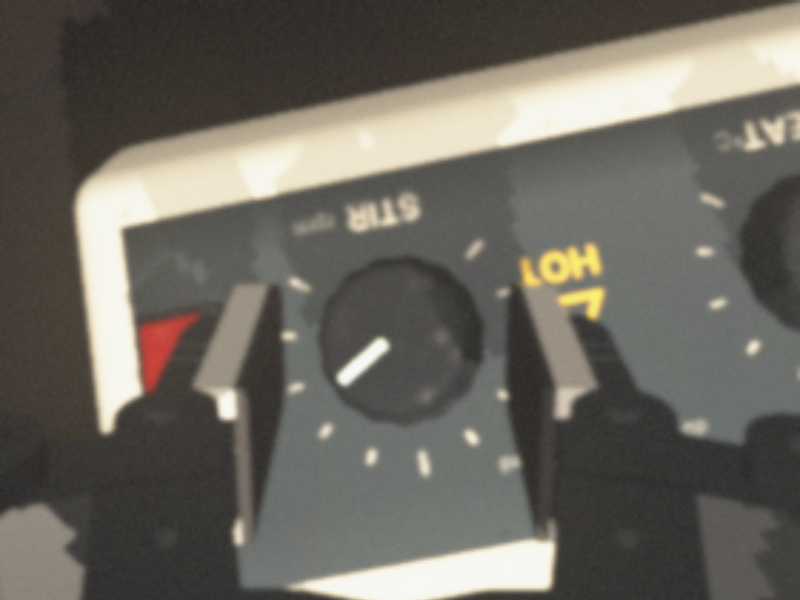

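Third click (about 60°). One more stroke.

drive_tool:
  increments:
    - [-0.15,[0,0,0],-0.06]
    - [-0.15,[0,0,0],-0.06]
    - [-0.15,[0,0,0],-0.06]
    - [-0.15,[0,0,0],-0.05]
    - [-0.15,[0,0,0],0]
    - [-1,[0,0,0],0]
    - [-1,[0,0,0],0]
    - [-1,[0,0,0],0]
    - [-1,[0,0,0],0]
    - [-1,[0,0,0],0.06]
    - [-1,[0,0,0],0.06]
    - [-1,[0,0,0],0.06]
    - [-1,[0,0,0],0.05]
    - [-1,[0,0,0],0]
    - [-0.15,[0,0,0],0]
    - [-0.15,[0,0,0],0]
    - [-0.15,[0,0,0],0]

```text
clock: 25.35
position: [481.8, 249.5, 82.6]
ee_rot: [0.274, 0.962, -0.0, -0.0]
contact_force: [0.1, 0.3, 0.7]
gripper_width: 36.1
```

```bash
python3 pt.py w15 387 347 361 397;python3 pt.py w16 386 344 342 381;python3 look.py w17
```

```text
w15 [np.float64(39.0), np.float64(8.6), np.float64(1.3), np.float64(-0.9)]
from axis 38.3
w16 [np.float64(61.7), np.float64(8.9), np.float64(0.8), np.float64(-1.0)]
from axis 60.4
t 25.35 pos [481.8 249.5  82.6] j6 -2.903 w 36.1 F [0.1 0.3 0.7] jaw cw rad vs stirrer y 0.218
C-TCP in tool: [-0.7  0.6 10.6] top px [317. 298.]
```

View pics/w17z.png

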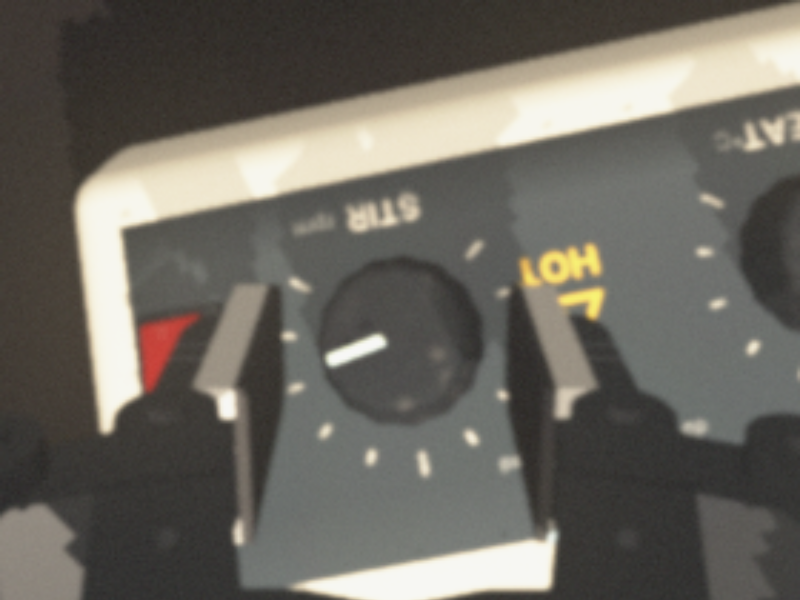

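drive_tool:
  increments:
    - [-0.15,[0,0,-0.03],0]
    - [-0.15,[0,0,-0.1],0]
    - [-0.15,[0,0,-0.18],0]
    - [-0.15,[0,0,-0.18],0]
    - [0,[0.05,0,-0.1],0]
    - [0,[0,0,0],0]
    - [0,[0,0,0],0]

```text
clock: 26.28
position: [468.6, 257.1, 259.5]
ee_rot: [0.274, 0.962, -0.0, -0.0]
contact_force: [-0.4, -0.5, -0.6]
gripper_width: 42.6
```

```bash
python3 pt.py w17 385 341 327 361;python3 look.py w18
python3 - <<'E'
from bench import *
from h import *
for n,b in (("side",(140,260,220,360)),("scene",(190,380,130,410))):
    im=get_image(n)[:,:,::-1]; c=im[b[0]:b[1],b[2]:b[3]]; f=min(780/c.shape[1],590/c.shape[0]); cv2.imwrite(f"pics/{n}18.png",cv2.resize(c,None,fx=f,fy=f,interpolation=3)); print(n,f)
c=calibration("scene");d=calibration("side")
for z in (110,199): print(proj(c,[620.5,229,z]),proj(d,[620.5,229,z]))
E
```

```text
w17 [np.float64(82.5), np.float64(9.6), np.float64(0.3), np.float64(-1.0)]
from axis 81.8
t 26.27 pos [468.6 257.1 259.5] j6 -2.931 w 42.6 F [-0.4 -0.5 -0.6] jaw cw rad vs stirrer y 0.218
C-TCP in tool: [-16.1   1.3 187.5] top px [318. 234.]
side 4.916666666666667
scene 2.7857142857142856
[218.61182165 261.00949598] [298.80679165 189.54132384]
[215.50071741 218.45331717] [298.31710785 163.99954856]
```

View pics/w18.png

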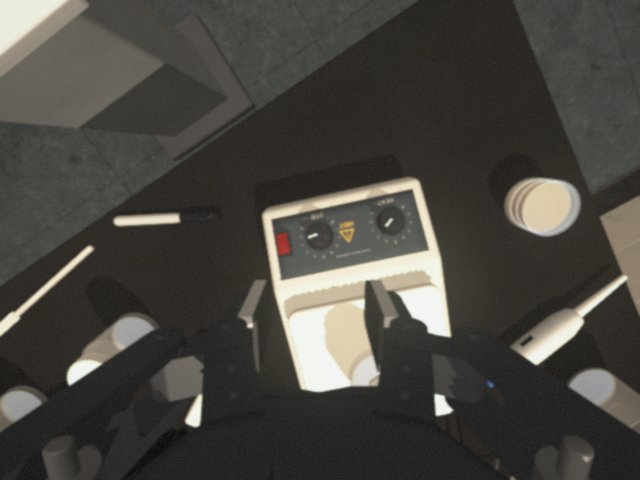

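View pics/side18.png

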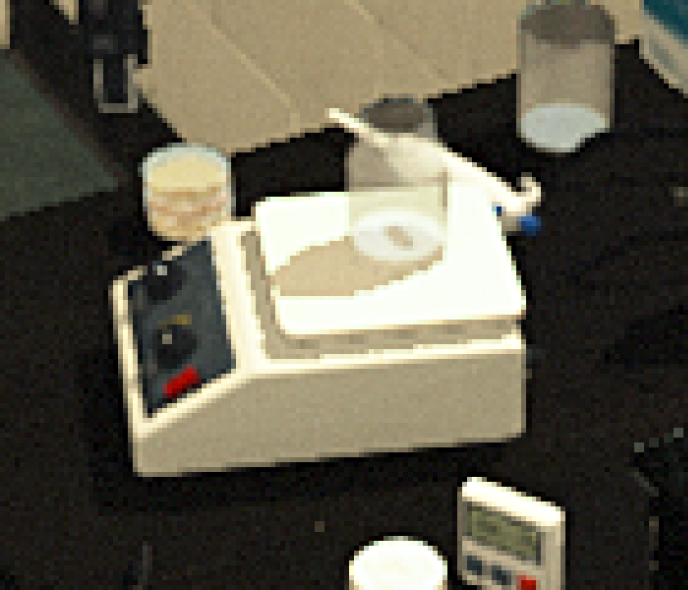

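View pics/scene18.png

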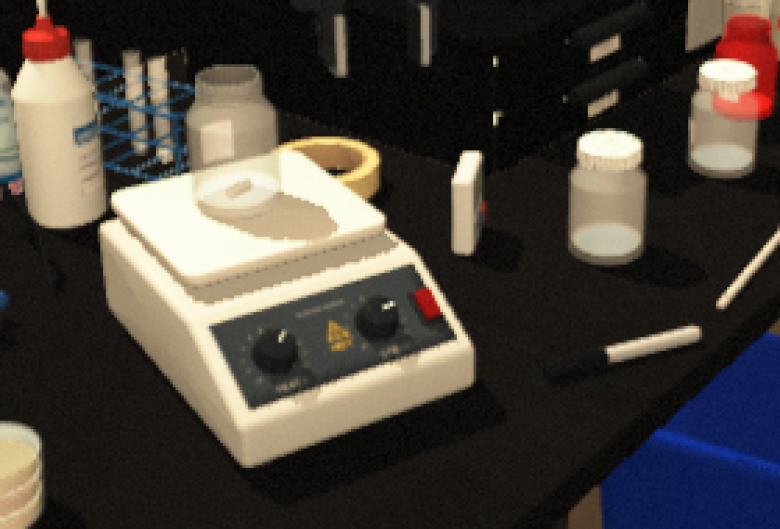

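Run:
```python
from bench import *
from h import *
c=calibration("scene");d=calibration("side")
X,e=tri([ray(c,130+238/2.786,190+192/2.786),ray(d,220+398/4.917,140+237/4.917)]);print("floor",X,e)
X,e=tri([ray(c,130+227/2.786,190+78/2.786),ray(d,220+400/4.917,140+113/4.917)]);print("mouth",X,e)
print(plane(c,130+238/2.786,190+192/2.786,110.5),plane(d,220+398/4.917,140+237/4.917,110.5))
```

```text
floor [628.30387591 229.54841879 112.27909422] [np.float64(0.24200135361439398), np.float64(0.2420013536143639)]
mouth [630.85138755 229.99002435 198.30091986] [np.float64(0.5929312296659565), np.float64(0.5929312296659485)]
[631.55372547 226.8035671  110.5       ] [629.29596137 231.67223821 110.5       ]
```

```bash
python3 -c "
from bench import *
s=read_state();print(s['clock'],s['contact_force'],max(abs(s['joint_vel'])));print(job_done())"
```

```text
26.425 [-0.25766642  0.06477445 -0.01102588] 0.004597592330359254
the job is handed in; nothing more can be done
None
```

I stood the open jar, with the stir bar inside, on the stirrer's plate and let it go. Then I set the speed knob to its fourth click and handed the job in at 26.4 s. `job_done()` reports no verdict, so everything below comes from my own camera checks.

**Jar:** At touch-down the wrist force was about 5 N. The last two-view check puts the jar's axis 8–10 mm from the plate centre, upright, with its floor at 112 mm (about 110.5 expected) and its mouth at 198 mm (199.5 expected). The bar is inside. The jar sat further back in the grip than I assumed, so it is off-centre, though well within the 30 mm allowed.

**Knob:**
- **Start:** With the jar placed, the pointer was about 40° from straight up, which is the second click. I turned the knob back until it stopped moving while the fingers kept turning.
- **Clicks:** I then turned it clockwise one click at a time. The pointer read 20°, 39°, 62° and 82° after each release, against 80° for the fourth click.
- **Printed scale:** It starts near -130°, while the stop I found is at straight up. I trusted the stop, because it agrees with your text.

**Everything else:** The heat knob, capped jars and timer look unmoved in the last pictures, though I did not measure them again. The gripper was clear of everything at hand-in.

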